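# Refill the test-kit tray and close up its follower

### The job

Take the two blue-banded test cartons out of the tilted yellow bins and set them down (do not drop them in) on their ends in the red desk tray, in the space between the blue carton already standing there and the metal follower. Then slide the follower up snug, so that all three cartons stand upright and square, face to face against the tray's tall end wall, without crushing them. Leave the orange carton in its bin and the other things on the table where they are.

Things in the scene. Friction and masses are not known exactly. Their poses are not given: they have to be found in the camera images.
- blue1_mid (a point): Centre (half-way up) of a white carton with blue bands, 40 mm thick (its own x), 56 mm wide (its own y), 104 mm tall (its own z, pointing to its top); 0.1 to 0.2 kg, rigid. Starts in any one of the three bins, its long axis tilted 35 degrees from vertical with the top leaning towards the front of the stand. 52 mm of it stand clear above its centre; the bin's side walls end 26 mm above the carton's underside, the wall it leans on (on its own -x side) 66 mm above the underside.
- blue2_mid (a point): Centre of the second carton with blue bands, the same as blue1 in size and axes; it starts in another of the bins.
- orange_mid (a point): Centre of a carton of the same size with orange bands, in the remaining bin; it stays there.
- row_mid (a point): Centre of the blue-banded carton, same size, that already stands upright in the tray near the end wall, perhaps a few mm off it and not quite square; its thickness lies roughly along the tray's length.
- rack: Grey steel stand, 150 mm deep (x) and 332 mm wide (y), with three yellow bins side by side, 104 mm apart along its y, all tipped 35 degrees towards its front (-x), 1 bin = 1 carton. Fixed. Origin: centre of its underside on the table. A carton in its bin may stand up to 8 mm either side of the bin's middle, so at least 30 mm are free between neighbouring cartons. The highest part of the stand is 90 mm above the table, at its rear.
- tray: Red channel-shaped desk tray, 74 mm wide (x, 66 mm inside), fixed to the table. Its length is along y, from y = -146 mm to y = +169 mm of its origin (on the table under it). The floor's top is at z = 4 mm; the side walls end at z = 28 mm. The end wall that the row is packed against is 94 mm tall, with its inner face at y = -140 mm. The other end has a low wall, 26 mm.
- stop (a joint): Position of the sliding follower in m: 0 at the open end of its slide (its face is then at tray y = +100 mm), growing as it slides towards the end wall (face at tray y = +100 mm minus this value). It stays where left; sliding takes about 3 N plus about 1 N a carton. It reads 0.120 when three cartons are packed tight.
- stop_face (a point): Point on the follower's flat face that meets the cartons, mid-width, 50 mm above the table. The follower is an upright aluminium plate, 60 mm wide, 6 mm thick and 96 mm tall above the table, with a black edge on top that overhangs 3 mm at the back; behind it (tray +y) a carriage reaching 58 mm back from the face, 16 mm tall, with small gussets and a screw, all below 50 mm. Above 50 mm the back of the plate is clear for pushing.
- meter_mid (a point): Centre of a blue and white hand-held meter, 105 x 62 x 33 mm, lying on the table; leave alone.
- spray_mid (a point): Mid-height point of a white spray bottle with blue head, 54 mm across, 160 mm tall; leave alone.
- dropper_mid (a point): Mid-height point of an amber bottle, 40 mm across, 85 mm tall; leave alone.
- tape_mid (a point): Centre of a white roll of tape lying flat, 68 mm across, 25 mm high; leave alone.
- pen_mid (a point): Middle of a red pen, 150 mm long, on the table; leave alone.
Things that resemble listed ones, but are neither listed nor needed, are in the scene too. Leave any turquoise look-alike of the part that bears blue1_mid alone.

How it is judged:
On the way:
1. both blue cartons from the bins stand upright in the tray between the first carton and the follower (z of blue1_mid in the frame of tray between 0.05 and 0.06 m and x of blue1_mid in the frame of tray between -0.012 and 0.012 m and y of blue1_mid in the frame of tray between -0.105 and 0.09 m and angle between each of blue1_mid, blue2_mid's own z axis and vertical below 0.12 rad and z of blue2_mid in the frame of tray between 0.05 and 0.06 m and x of blue2_mid in the frame of tray between -0.012 and 0.012 m and y of blue2_mid in the frame of tray between -0.105 and 0.09 m), for 0.1 s.
At the end, for the whole second after the job is handed in: All three blue-banded cartons stand at rest on the tray floor, upright within 0.05 rad and square to the tray within 0.06 rad, between end wall and follower, with under 4 mm of gaps in all (joint stop 0.116 to 0.124); the orange carton is within 20 mm of its start (value of joint stop between 0.116 and 0.124 m and z of blue1_mid in the frame of tray between 0.05 and 0.06 m and x of blue1_mid in the frame of tray between -0.012 and 0.012 m and y of blue1_mid in the frame of tray between -0.105 and 0.09 m and angle between each of blue1_mid, blue2_mid, row_mid's own z axis and vertical below 0.05 rad and angle between the x axis of each of blue1_mid, blue2_mid, row_mid and the y axis of tray, either way round below 0.06 rad and y of each of blue1_mid, blue2_mid, row_mid in the frame of stop_face below -0.015 m and linear speed of each of blue1, blue2, row below 0.01 m/s and z of blue2_mid in the frame of tray between 0.05 and 0.06 m and x of blue2_mid in the frame of tray between -0.012 and 0.012 m and y of blue2_mid in the frame of tray between -0.105 and 0.09 m and z of row_mid in the frame of tray between 0.05 and 0.06 m and x of row_mid in the frame of tray between -0.012 and 0.012 m and y of row_mid in the frame of tray between -0.135 and 0.09 m and distance of orange_mid from where it was at the start of the episode below 0.02 m); the robot touches nothing.
It fails at once if another thing on the table moved by more than 30 mm, or the orange carton by more than 30 mm (distance of any of meter_mid, spray_mid, dropper_mid, tape_mid, pen_mid, orange_mid from where it was at the start of the episode above 0.03 m).
It fails at once if cartons crushed: more than 45 N between the follower and a carton (contact force between stop and blue1 above 45 N or contact force between stop and blue2 above 45 N or contact force between stop and row above 45 N).
It fails at once if a blue carton dropped into the tray: falling, touching nothing, with its underside more than 25 mm above the tray floor ((contact force between blue1 and anything else below 0.01 N and z of blue1_mid in the frame of tray above 0.081 m and x of blue1_mid in the frame of tray between -0.06 and 0.06 m and y of blue1_mid in the frame of tray between -0.15 and 0.17 m) or (contact force between blue2 and anything else below 0.01 N and z of blue2_mid in the frame of tray above 0.081 m and x of blue2_mid in the frame of tray between -0.06 and 0.06 m and y of blue2_mid in the frame of tray between -0.15 and 0.17 m)).
It also fails if it takes over 72 s, if anything falls off the work surface, if the arm or the gripper's body presses on something with over 40 N, if the wrist force passes 120 N, or if a joint passes its speed limit or range.

### The arm

A 7-joint arm with a two-finger parallel gripper is mounted at the origin on the work surface. World frame = base frame: x ahead of the robot, y to its left, z up, the work surface at z = 0. Lengths are in m, angles in rad, forces in N, time in s.
With the tool pointing down it reaches from about 0.425 to 0.925 m from the base axis. Payload 6.8 kg.
Tool frame: the origin (TCP) lies midway between the tips of the shut fingers; the grasp point (between the pads) lies 19 mm behind it; z points along the fingers, y is the line along which they close (so a half turn about z gives the same grasp; the last joint's range is limited). The gripper opens to 88 mm and grips with 3 to 60 N. Pads are 20 mm wide; open, the fingers measure 115 mm over their backs; the gripper's body (75 mm by 178 mm) begins 61 mm behind the grasp point.
Start: joints at [-1.219, 0.477, 0.022, 1.555, -0.011, 1.109, -0.083], TCP at [0.3, 0.605, 0.223] pointing down, gripper open.
Joint ranges: [-2.96, 2.96], [-0.34, 2.1], [-1.41, 1.46], [0.24, 2.44], [-1.37, 4.51], [0.17, 1.92], [-2.96, 2.96]. Speed limits (rad/s): [2.39, 2.39, 3.14, 3.14, 3.14, 3.14, 3.14].

### API

Orientations are given as [roll, pitch, yaw] about the fixed x, y, z axes, in that order (R = Rz(yaw) Ry(pitch) Rx(roll)).
In Python, from station import ctrl, eoat, planner, eyes, order, current_time_s, current_joint_pos, current_joint_velocities, current_tau, current_tool_pos, current_tcp_rot, current_wrist_force, current_ft_torque, current_width, current_grasp_force gives the robot as it stands. The module is installed in compiled form; this text tells all that it offers. Calls block until the motion is done:
- ctrl.movep(position, orientation): joint-space move of the TCP to a pose.
- ctrl.line_to(position, speed=0.15, ori=None): straight line of the TCP; ori=None keeps the orientation; speed is the mean speed in m/s.
- ctrl.goto_joints(angles): joint-space move.
- eoat.set_gripper(opening, newtons=None): opening from 0.0 (shut) to 1.0 (fully open); newtons is the grip in N (None keeps the last); returns when the fingers have stopped.
- ctrl.sleep(seconds).
- planner.ik(position, orientation): joint angles nearest the present ones, or None.
- eyes.grab_frame(name): name is "side" or "top"; returns a dict with "frame" (480x640x3 uint8, red, green, blue), "vfov" (degrees; the focal length in pixels is half the picture's height over the tangent of half this angle, whatever the lens; pixels are square), "cx", "cy" (the principal point, pixels), "xyz" and "rotation" of the camera in the world. Camera axes: x right, y up, looking along -z (the intrinsics and any distortion apply to the point x, -y, -z); pixel columns grow to the right and rows downward; lengths in m; the calibration is good to about 2 mm. A picture is of the moment at which its call begins. There is no depth.
A pose or a line that the arm cannot do raises ctrl.PlanningError and nothing moves.
- order.sign_off(): hands the job in; it is judged then, once.
Trained networks look in the newest picture that a camera, given by its name, has taken for a name from the list of things; names that differ only in an ending like _2 or _b are one class to them, and where a whole thing is asked for, a point or a joint stands for the part that bears it (a point fixed in the world has none). Each returns a list of dicts, best first, with "confidence" (0 to 1); they miss things now and then, are a little off and sometimes report something else, mostly with a low value. They report only what shows in the picture. A call takes as long as a camera call. They do not tell look-alikes from the thing itself.
- eyes.silhouettes(camera, label): "region" (480x640 bool, what is visible of it) and "location" ([row, column] in pixels, amid what is visible of it).
Readings, each from a call of its own:
- current_time_s(): time.
- current_joint_pos(): joint angles.
- current_joint_velocities(): joint speeds.
- current_tau(): joint torques, N m.
- current_tool_pos(): TCP position.
- current_tcp_rot(): TCP orientation.
- current_wrist_force(): force on the tool from outside, world axes, zero at the start.
- current_ft_torque(): the same for the moment, N m.
- current_width(): opening from 0.0 (shut) to 1.0 (fully open).
- current_grasp_force(): force on a finger pad.
Only numpy, scipy, OpenCV 4.12 (cv2) and the standard library are available. Lean on these libraries where they do the work, as an engineer would, in place of code of your own. Each camera call takes 0.05 s, during which the arm holds its last target. There are 200 camera calls.

## Working session

There is one attempt and no reset: what is moved stays moved. The work goes in short steps, each a Python script; the robot and the scene stay as the last script left them, time stands still between calls to the robot, and variables do not carry over. Pictures are saved under pics/ and viewed, at most 10 in all, crops included, and the job is handed in when it is done.

```bash
ls; mkdir -p pics; cat > a.py <<'E'
from station import *
import cv2,pickle
print(current_time_s())
d={}
for n in ("side","top"):
    f=eyes.grab_frame(n); cv2.imwrite(f"pics/{n}0.png",f["frame"][:,:,::-1])
    print(n,{k:v for k,v in f.items() if k!="frame"})
    s={}
    for l in "blue1_mid orange_mid row_mid rack tray stop stop_face".split():
        r=eyes.silhouettes(n,l); s[l]=r
        print(l,[(round(q["confidence"],2),[int(v) for v in q["location"]],int(q["region"].sum())) for q in r])
    d[n]=(f,s)
pickle.dump(d,open("d0.pkl","wb"))
E
python3 a.py
```

```text
pics
0.0
side {'vfov': 52.257894895261174, 'cx': 315.45481679049254, 'cy': 236.9552502433698, 'xyz': array([-0.1448918 , -0.62538236,  0.82242474]), 'rotation': array([ 9.58687976e-01, -8.42724730e-04, -7.13387957e-01])}
blue1_mid [(0.57, [219, 288], 505), (0.56, [210, 164], 753), (0.47, [259, 419], 490)]
orange_mid [(0.7, [225, 324], 517)]
row_mid [(0.97, [349, 466], 1023), (0.61, [263, 419], 407)]
rack [(0.67, [242, 299], 4401)]
tray [(0.94, [336, 426], 4711)]
stop [(0.63, [308, 404], 764)]
stop_face [(0.59, [307, 403], 787)]
top {'vfov': 50.69167759760545, 'cx': 310.23310572425623, 'cy': 232.64423134994206, 'xyz': array([0.24355639, 0.13019621, 1.51916585]), 'rotation': array([ 0.20728117, -0.00395774, -1.46721927])}
blue1_mid [(0.86, [231, 273], 510), (0.6, [284, 147], 639)]
orange_mid [(0.61, [220, 305], 517), (0.37, [246, 402], 521)]
row_mid [(0.87, [258, 476], 550)]
rack [(0.61, [223, 277], 4165)]
tray [(0.85, [251, 425], 2560)]
stop [(0.58, [247, 403], 463)]
stop_face [(0.63, [242, 404], 480)]
```

View pics/side0.png

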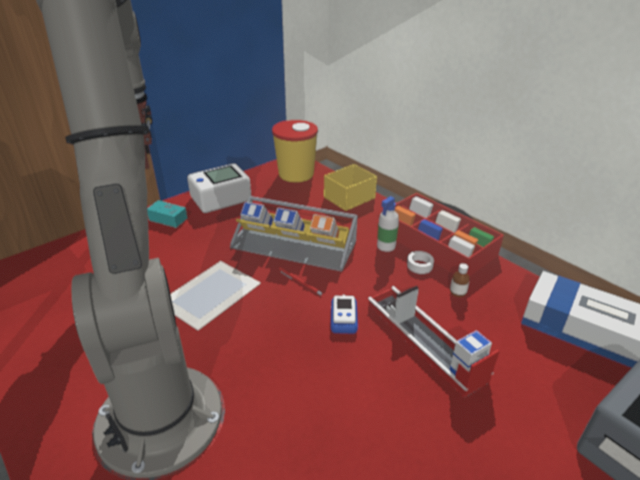

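View pics/top0.png

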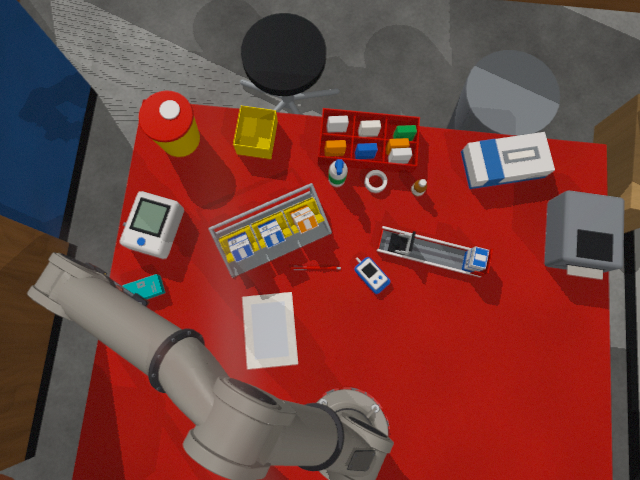

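Side picture: the blue-banded cartons are in the bins at (253,212) and (287,219), orange is at (323,224). The tray carton is at (470,348) and the follower at (404,303). In the top picture the blue cartons are at (239,246) and (271,232), orange at (303,217), tray carton at (478,259). The turquoise look-alike lies loose at side (165,213) and top (145,287), and will be left alone. I'll confirm this in enlarged crops.

```bash
python3 - <<'E'
import cv2
s=cv2.imread("pics/side0.png");t=cv2.imread("pics/top0.png")
cv2.imwrite("pics/c1.png",cv2.resize(s[190:395,228:501],None,fx=2.9,fy=2.9,interpolation=cv2.INTER_CUBIC))
a=cv2.resize(t[180:280,205:335],None,fx=6,fy=6,interpolation=cv2.INTER_CUBIC)
b=cv2.resize(t[222:280,373:498],None,fx=6,fy=5.9,interpolation=cv2.INTER_CUBIC)
cv2.imwrite("pics/c2.png",a)
cv2.imwrite("pics/c3.png",b)
E
```

```text
(no output)
```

View pics/c1.png

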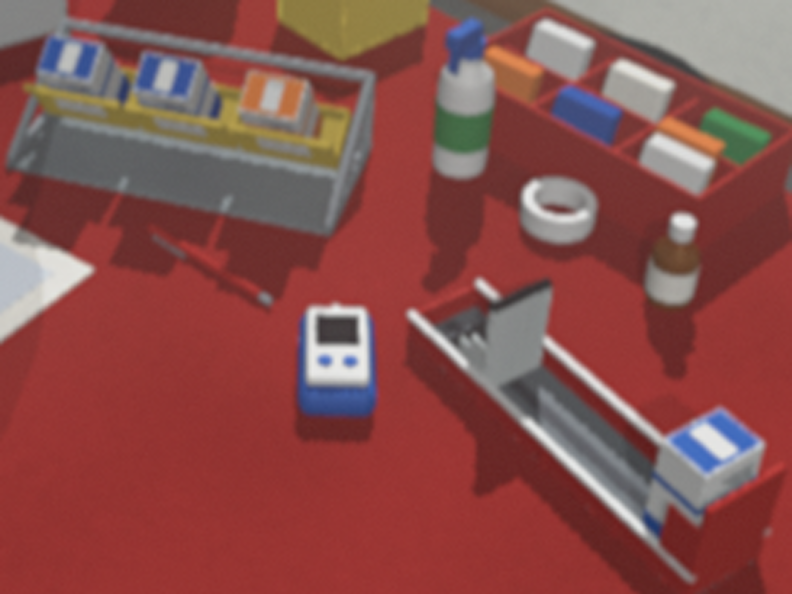

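View pics/c2.png

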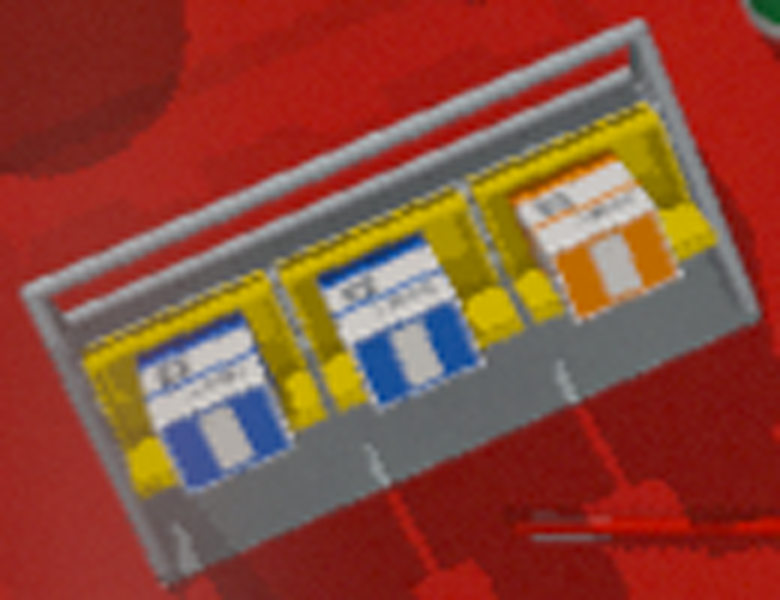

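View pics/c3.png

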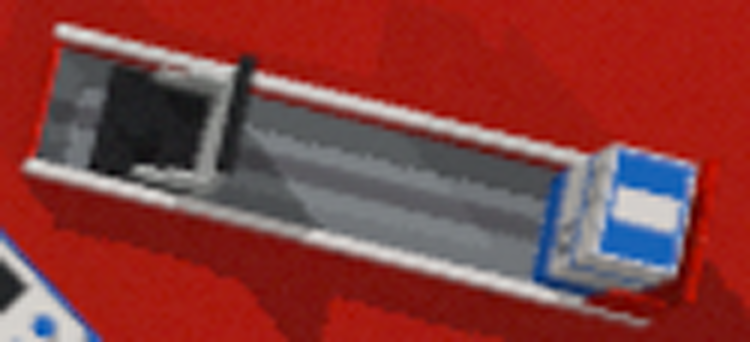

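Crops confirm it: two blue-banded cartons stand in the left and middle bins and orange in the right one. The tray carton is at side (470,346), and the follower is upright at about (407,300). Next I'll fit the poses from picked corners.

```bash
cat > fit.py <<'E'
import numpy as np,pickle
from scipy.optimize import least_squares
from scipy.spatial.transform import Rotation as R
d=pickle.load(open("d0.pkl","rb"))
def proj(cam,P):
    f=d[cam][0]; q=R.from_euler('xyz',f["rotation"]).inv().apply(np.atleast_2d(P)-f["xyz"])
    F=240/np.tan(np.radians(f["vfov"]/2))
    return np.c_[f["cx"]+F*q[:,0]/-q[:,2], f["cy"]+F*-q[:,1]/-q[:,2]]
C1=lambda a:np.array(a)/2.9+[228,190]
C2=lambda a:np.array(a)/6+[205,180]
C3=lambda a:np.array(a)/[6,5.9]+[373,222]
if __name__=="__main__":
    np.set_printoptions(precision=4,suppress=True)
    print("base",proj("top",[0,0,0]),proj("side",[0,0,0]))
    # tray
    tp=np.array([[.037,.169,.028],[-.037,.169,.028],[-.037,-.146,.028]])
    to=C3([[60,28],[26,163],[648,322]])
    sp=np.array([[-.037,.169,.028],[.037,.169,.028],[-.037,-.146,.028],[.037,-.146,.094]])
    so=C1([[410,314],[478,281],[691,581],[786,470]])
    W=lambda p,P:R.from_euler('z',p[2]).apply(P)+[p[0],p[1],0]
    res=lambda p:np.r_[(proj("top",W(p,tp))-to).ravel(),(proj("side",W(p,sp))-so).ravel()]
    r=least_squares(res,[.55,-.1,0],loss='soft_l1'); T=r.x; print("tray",T,"res",r.fun)
    # row carton top face z=.108, tray frame (x,y,yaw)
    B=np.array([[-.02,.028],[.02,.028],[.02,-.028],[-.02,-.028]])
    def top(p): 
        c=R.from_euler('z',p[2]).apply(np.c_[B,np.zeros(4)])+[p[0],p[1],.108]; return W(T,c)
    # local x ~ tray y : yaw ~ +90 ; corners (x',y')->tray(-y',x')
    ob_s=C1([[707,487],[763,443],[716,407],[662,443]]) # (-y,-x),(-y,+x),(+y,+x),(+y,-x)
    ob_t=C3([[672,283],[697,162],[617,147],[590,265]])
    res=lambda p:np.r_[(proj("top",top(p))-ob_t).ravel(),(proj("side",top(p))-ob_s).ravel()]
    r=least_squares(lambda p:res(p),[0,-.11,1.57]);
    print("row",r.x,"res",r.fun)
    # stop: front-top/back edge, mid black edge of the plate
    P=lambda y:W(T,np.array([[.03,y-.0,.096],[-.03,y,.096]]))
    oS=C1([[550,283],[488,310]]);oT=C3([[247,62],[231,173]])
    r=least_squares(lambda p:np.r_[(proj("top",P(p[0]))-oT).ravel(),(proj("side",P(p[0]))-oS).ravel()],[.06]); print("stop top mid y",r.x,r.fun)
    # rack cartons: p=x,y,yaw,z of mid carton nominal + offsets
    S=C1([[[50,35],[108,47],[97,97],[38,80]],[[145,52],[210,65],[192,110],[133,98]],[[253,70],[315,85],[300,130],[238,112]]])
    O=C2([[[160,430],[268,393],[293,452],[195,490]],[[350,345],[457,310],[483,362],[380,408]],[[555,262],[655,228],[682,275],[580,320]]])
    def cart(p,i):
        Q=R.from_euler('z',p[2])*R.from_euler('y',-np.radians(35))
        c=np.array([p[0],p[1],p[3]])+R.from_euler('z',p[2]).apply([0,[.104,0,-.104][i]+p[4+i],0])
        return c,Q,c+Q.apply([[.02,.028,.052],[.02,-.028,.052],[-.02,-.028,.052],[-.02,.028,.052]])
    def res(p):
        e=[1e3*p[4:7]*.1]
        for i in range(3):
            c=cart(p,i)[2]; e+=[(proj("side",c)-S[i]).ravel(),(proj("top",c)-O[i]).ravel()]
        return np.concatenate(e)
    r=least_squares(res,[.65,.3,.3,.09,0,0,0]); print("rack",r.x); print(r.fun[3:].reshape(-1,8))
    Cc=[cart(r.x,i)[0] for i in range(3)]; print(np.array(Cc))
    np.savez("pose.npz",tray=T,cart=Cc,yaw=r.x[2])
E
python3 fit.py
```

```text
base [[344.9566 431.4992]] [[158.6103 417.9842]]
tray [ 0.5361 -0.2195 -0.1558] res [-0.4037 -0.635  -0.3816 -0.1619 -0.4217 -0.1224 -0.628  -0.1558 -0.0161
  0.485   0.0645  0.5163  0.629   0.3232]
row [-0.0007 -0.1104  4.451 ] res [ -7.0035 -24.5102   1.5675   2.9326   6.2579  22.5421  -2.046   -4.4887
   8.5089 -24.8867   0.7584   4.9222  -8.7469  23.8736  -1.0079  -3.5949]
stop top mid y [0.0816] [ 0.8642 -1.6344 -0.9964 -0.5622  0.2615 -0.3395  0.9874 -0.1646]
rack [ 0.5361  0.2642  0.5301  0.0751 -0.0054  0.002   0.0035]
[[-0.0653  1.4351 -1.2185  0.7683 -1.8487 -3.0788 -0.4754 -0.8687]
 [ 0.0839 -0.7617  0.6302 -2.7682  1.9189 -0.6985 -0.0621  1.089 ]
 [-0.0478  1.6096 -2.8739  0.7344 -0.8589 -1.0651 -0.2386 -0.724 ]
 [ 0.3291 -0.6583  0.819  -2.8998  1.5481  0.4246  0.6183  0.7821]
 [-1.1053  2.0669 -2.0622  0.6558 -0.8118 -0.7837 -0.0057  1.4629]
 [-0.4052 -1.5583  1.0191 -3.8641  1.1745  0.3837  0.3048  0.8074]]
[[0.4863 0.3493 0.0751]
 [0.5351 0.2659 0.0751]
 [0.5869 0.1775 0.0751]]
```

```bash
cat > fit2.py <<'E'
from fit import *
import cv2
np.set_printoptions(precision=4,suppress=True)
z=np.load("pose.npz");T=z["tray"]
W=lambda p,P:R.from_euler('z',p[2]).apply(P)+[p[0],p[1],0]
rp=lambda h:np.array([[-.075,.166,h],[-.075,-.166,h],[.075,.166,.09],[.075,-.166,.09]])
ot=C2([[165,583],[758,318],[24,290],[642,20]]);os=C1([[8,165],[330,234],[64,18],[374,72]])
r=least_squares(lambda p:np.r_[(proj("top",W(p,rp(p[3])))-ot).ravel(),(proj("side",W(p,rp(p[3])))-os).ravel()],[.55,.26,.5,0],loss='soft_l1')
print("rack",r.x,r.fun)
K=r.x; old=z["cart"]; print("old cartons in rack",R.from_euler('z',-K[2]).apply(old-[K[0],K[1],0]))
ob=np.array([[-.02,.028],[.02,.028],[.02,-.028],[-.02,-.028]])
def top(p): return W(T,R.from_euler('z',p[2]).apply(np.c_[ob,np.zeros(4)])+[p[0],p[1],.108])
s=C1([[707,487],[662,443],[716,407],[763,443]]);t=C3([[672,283],[590,265],[617,147],[697,162]])
r=least_squares(lambda p:np.r_[(proj("top",top(p))-t).ravel(),(proj("side",top(p))-s).ravel()],[0,-.11,1.57]);print("row",r.x,r.fun)
row=r.x
box=np.array([[a,b,c] for a in(-.02,.02) for b in(-.028,.028) for c in(-.052,.052)])
Q=R.from_euler('z',K[2])*R.from_euler('y',-np.radians(35))
im={n:cv2.resize(cv2.imread(f"pics/{n}0.png"),None,fx=5,fy=5,interpolation=cv2.INTER_CUBIC) for n in("side","top")}
def draw(P,col):
    for n in im:
        p=(proj(n,P)*5+2).astype(int)
        for i in range(8):
            for j in range(i):
                if bin(i^j).count('1')==1: cv2.line(im[n],tuple(map(int,p[i])),tuple(map(int,p[j])),col,1,cv2.LINE_AA)
for c in old: draw(c+Q.apply(box),(0,255,0))
cv2.imwrite("pics/o1.png",np.vstack([im["side"][960:1260,1150:1850],im["top"][960:1260,1100:1800]]))
E
python3 fit2.py
```

```text
rack [0.5472 0.2699 0.5318 0.0073] [-0.3088  0.7874  1.3922 -0.0695 -1.1089 -0.9161  0.4863 -1.5422 -2.1127
  0.0321  0.1835  0.1117 -1.0472 -0.2463  0.9552  0.5471]
old cartons in rack [[-0.0122  0.0993  0.0751]
 [-0.0124  0.0027  0.0751]
 [-0.0126 -0.0998  0.0751]]
row [-0.0016 -0.111   1.6169] [ 0.8389 -1.0822  0.4018 -1.0306 -1.1871 -0.193  -0.5247  0.219  -0.1178
 -1.2141 -0.7394  0.7979  0.0287  1.2167  0.0683  1.2612]
```

View pics/o1.png

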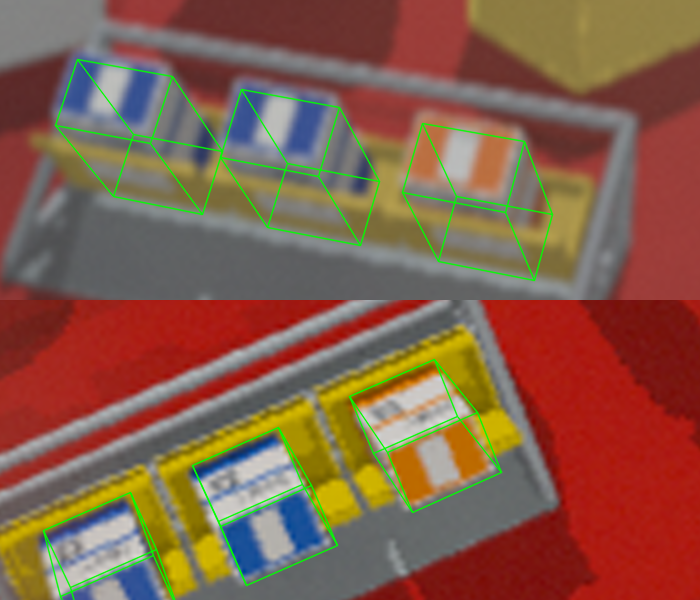

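```bash
cat > fit3.py <<'E'
exec(open("fit2.py").read().split("for c in old")[0])
from scipy.optimize import differential_evolution
from scipy.ndimage import map_coordinates
G={}
for n in("side","top"):
    g=cv2.GaussianBlur(cv2.imread(f"pics/{n}0.png").astype(np.float32),(0,0),.8)
    G[n]=np.minimum(sum(np.hypot(cv2.Sobel(g[:,:,k],-1,1,0),cv2.Sobel(g[:,:,k],-1,0,1)) for k in range(3)),500)
v=np.array([[.02,.028,.052],[.02,-.028,.052],[-.02,-.028,.052],[-.02,.028,.052],[.02,.028,0],[.02,-.028,0]])
E={"side":[(0,1),(1,2),(2,3),(3,0),(1,5)],"top":[(0,1),(1,2),(2,3),(3,0),(0,4),(1,5)]}
u=np.linspace(0,1,25)[:,None]
def cost(p):
    s=0
    for i in range(3):
        c=np.array([K[0],K[1],0])+R.from_euler('z',K[2]+p[5]).apply([p[0],[.104,0,-.104][i]+p[2+i],p[1]])
        P=c+(R.from_euler('z',p[5])*Q).apply(v)
        for n in E:
            q=np.vstack([P[a]*(1-u)+P[b]*u for a,b in E[n]])
            x=proj(n,q)-XO; s+=map_coordinates(G[n],[x[:,1],x[:,0]],order=1).mean()
    return -s
for XO in (0,.5):
    r=differential_evolution(cost,[(-.03,.015),(.06,.095)]+[(-.012,.012)]*3+[(-.05,.05)],seed=1,maxiter=150,popsize=12); print(XO,r.x,r.fun)
    if XO==0: best=r.x
p=best; cc=[np.array([K[0],K[1],0])+R.from_euler('z',K[2]+p[5]).apply([p[0],[.104,0,-.104][i]+p[2+i],p[1]]) for i in range(3)]
print(np.array(cc)); np.savez("pose2.npz",tray=T,cart=cc,yaw=K[2]+p[5])
for c in cc: draw(c+(R.from_euler('z',p[5])*Q).apply(box),(0,255,0))
cv2.imwrite("pics/o2.png",np.vstack([im["side"][960:1260,1150:1850],im["top"][1000:1300,1100:1800]]))
E
python3 fit3.py
```

```text
rack [0.5472 0.2699 0.5318 0.0073] [-0.3088  0.7874  1.3922 -0.0695 -1.1089 -0.9161  0.4863 -1.5422 -2.1127
  0.0321  0.1835  0.1117 -1.0472 -0.2463  0.9552  0.5471]
old cartons in rack [[-0.0122  0.0993  0.0751]
 [-0.0124  0.0027  0.0751]
 [-0.0126 -0.0998  0.0751]]
row [-0.0016 -0.111   1.6169] [ 0.8389 -1.0822  0.4018 -1.0306 -1.1871 -0.193  -0.5247  0.219  -0.1178
 -1.2141 -0.7394  0.7979  0.0287  1.2167  0.0683  1.2612]
0 [-0.0116  0.083  -0.0011  0.0072  0.0071  0.0053] -2276.2744140625
0.5 [-0.0125  0.0824 -0.0029  0.005   0.0066 -0.001 ] -2281.70556640625
[[0.4846 0.3524 0.083 ]
 [0.5335 0.2701 0.083 ]
 [0.5868 0.1807 0.083 ]]
```

View pics/o2.png

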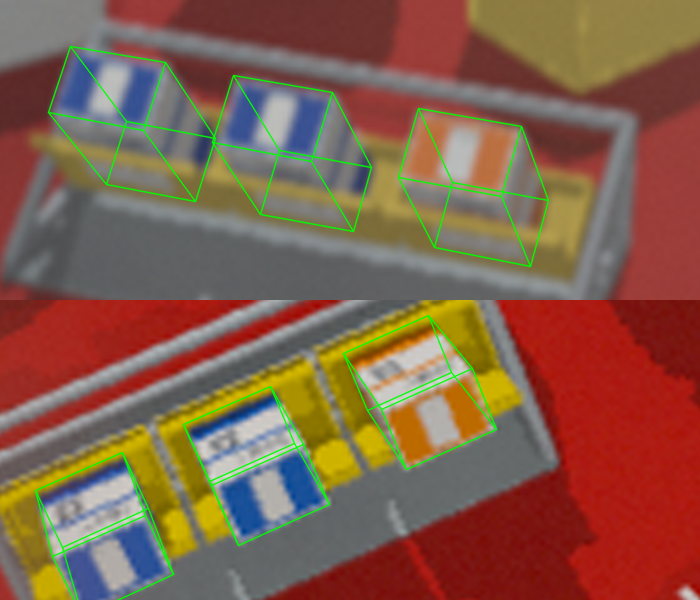

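```bash
cat > h.py <<'E'
from station import *
import numpy as np
from scipy.spatial.transform import Rotation as R
np.set_printoptions(precision=3,suppress=True)
T=np.array([.5361,-.2195,-.1558]); YAW=.531; K=np.array([.5472,.2699,0])
S={1:-.0025,2:.0055}                      # 1 = left bin (+y), 2 = middle bin
Q=(R.from_euler('z',YAW)*R.from_euler('y',-np.radians(35))).as_matrix()
cz=Q[:,2]
def cart(i): return K+R.from_euler('z',YAW).apply([-.0122,(.104 if i==1 else 0)+S[i],.0825])
def eul(M): return R.from_matrix(M).as_euler('xyz')
def gr(f): return eul(np.c_[-f*Q[:,0],f*Q[:,1],-cz])
def down(yaw,f):                          # upright carton of given yaw
    m=R.from_euler('z',yaw).as_matrix(); return eul(np.c_[-f*m[:,0],f*m[:,1],-m[:,2]])
def tr(x,y,z): return R.from_euler('z',T[2]).apply([x,y,z])+[T[0],T[1],0]
E
python3 - <<'E'
from h import *
print(cart(1),cart(2),cz)
for f in(1,-1):
  for i in(1,2):
    for s in(.12,0): print(f,i,s,planner.ik(cart(i)+cz*s,gr(f)))
  for k in(1,-1):
    for y,z in((-.062,.25),(-.062,.056),(-.014,.056),(.14,.2),(-.02,.07)): print("place",f,k,y,z,planner.ik(tr(0,y,z),down(T[2]+k*np.pi/2,f)))
E
```

```text
[0.485 0.351 0.082] [0.534 0.268 0.082] [-0.495 -0.29   0.819]
1 1 0.12 [-1.057  0.071  0.182  2.408  1.157  0.201  0.128]
1 1 0 [ 0.133  0.72  -1.184  2.266  1.827  0.781 -0.227]
1 2 0.12 [ 0.507  0.233 -1.176  2.347  1.278  0.26   0.324]
1 2 0 [ 0.368  0.714 -1.179  2.271  1.86   0.642 -0.064]
place 1 1 -0.062 0.25 [-0.455  0.64   1.281  1.769 -0.651  1.239 -2.294]
place 1 1 -0.062 0.056 [-0.396  1.028  1.26   1.925 -1.122  1.132 -1.956]
place 1 1 -0.014 0.056 [-0.488  1.012  1.261  1.959 -1.118  1.115 -2.023]
place 1 1 0.14 0.2 [-0.835  0.656  1.281  1.9   -0.701  1.136 -2.58 ]
place 1 1 -0.02 0.07 [-0.48   0.98   1.262  1.949 -1.079  1.115 -2.039]
place 1 -1 -0.062 0.25 [-0.315  0.461  0.965  1.763 -0.414  1.138  0.625]
place 1 -1 -0.062 0.056 [-0.28   0.799  0.972  1.92  -0.853  0.905  0.977]
place 1 -1 -0.014 0.056 [-0.275  0.69   0.806  1.948 -0.692  0.804  0.768]
place 1 -1 0.14 0.2 [-0.491  0.371  0.671  1.884 -0.275  0.98   0.145]
place 1 -1 -0.02 0.07 [-0.314  0.704  0.887  1.941 -0.728  0.854  0.812]
-1 1 0.12 None
-1 1 0 [-0.836  0.393  0.014  2.323  2.361  0.23   2.094]
[... 160 characters left out ...]
.965  1.763 -0.414  1.138  0.625]
place -1 1 -0.062 0.056 [-0.28   0.799  0.972  1.92  -0.853  0.905  0.977]
place -1 1 -0.014 0.056 [-0.275  0.69   0.806  1.948 -0.692  0.804  0.768]
place -1 1 0.14 0.2 [-0.491  0.371  0.671  1.884 -0.275  0.98   0.145]
place -1 1 -0.02 0.07 [-0.314  0.704  0.887  1.941 -0.728  0.854  0.812]
place -1 -1 -0.062 0.25 [-0.455  0.64   1.281  1.769 -0.651  1.239 -2.294]
place -1 -1 -0.062 0.056 [-0.396  1.028  1.26   1.925 -1.122  1.132 -1.956]
place -1 -1 -0.014 0.056 [-0.488  1.012  1.261  1.959 -1.118  1.115 -2.023]
place -1 -1 0.14 0.2 [-0.835  0.656  1.281  1.9   -0.701  1.136 -2.58 ]
place -1 -1 -0.02 0.07 [-0.48   0.98   1.262  1.949 -1.079  1.115 -2.039]
```

```bash
cat >> h.py <<'E'
def line(p,speed,ori=None):
    ctrl.line_to(list(map(float,p)),speed,None if ori is None else list(map(float,ori)))
def stat(s=""): print(s,"t%.1f"%current_time_s(),np.array(current_tool_pos()),"F",np.array(current_wrist_force()),"q",np.array(current_joint_pos()),"w%.3f g%.1f"%(current_width(),current_grasp_force()))
E
cat > pick.py <<'E'
import sys
from h import *
i=int(sys.argv[1]); c=cart(i)
eoat.set_gripper(.84,25)
for how in ("line","movep"):
    try:
        (line(c+cz*.15,.25,gr(1)) if how=="line" else ctrl.movep(list(c+cz*.15),list(gr(1)))); print(how); break
    except ctrl.PlanningError as e: print(how,e)
stat("pre")
line(c+cz*.03,.15); line(c,.06); stat("at")
eoat.set_gripper(0,25); stat("grip")
line(c+cz*.13,.12); stat("up")
E
python3 pick.py 2
```

```text
line the arm cannot follow that straight line within its joint ranges
movep the arm cannot take that pose within its joint ranges
pre t1.2 [0.3   0.605 0.223] F [ 0.349 -0.011  0.434] q [-1.219  0.477  0.022  1.555 -0.012  1.109 -0.083] w0.839 g0.0
at t4.9 [0.534 0.26  0.084] F [-11.609 -21.587  32.367] q [-0.637  0.512  0.098  1.868 -0.061  0.773  0.597] w0.872 g27.5
grip t5.1 [0.534 0.26  0.084] F [-10.853 -20.424  31.556] q [-0.637  0.512  0.098  1.868 -0.061  0.773  0.597] w0.865 g27.4
up t6.3 [0.47  0.231 0.188] F [-0.737  0.814 -2.645] q [-0.664  0.266  0.104  1.958 -0.034  0.92   0.569] w0.456 g25.0
```

My script carried on after the planning errors and went in with the wrong orientation. It now appears to hold something 40 mm wide, so I'll look before moving again.

```bash
python3 - <<'E'
from h import *
import cv2
a=eyes.grab_frame("side")["frame"][150:300,150:350];b=eyes.grab_frame("top")["frame"][150:300,190:390]
print(current_tcp_rot())
im=np.hstack([cv2.resize(x,(400,300),interpolation=cv2.INTER_CUBIC) for x in(a,b)])
im=cv2.resize(im,(800,300));cv2.imwrite("pics/g1.png",im[:,:,::-1])
E
```

```text
[-3.141 -0.001  2.682]
```

View pics/g1.png

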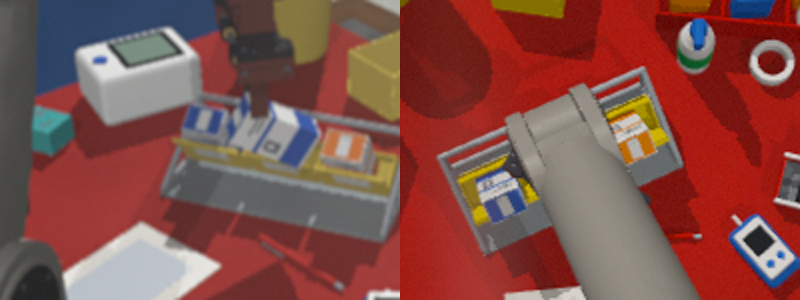

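The middle blue carton is held by its 40 mm thickness, twisted out of its bin. The left blue carton and the orange one look unmoved. I'll lift clear and measure the carton in the hand.

```bash
python3 - <<'E'
from h import *
import cv2,pickle
p=np.array(current_tool_pos())
line(p+[0,0,.08],.15); line([.52,.03,.28],.25); stat()
d={}
for n in("side","top"):
    f=eyes.grab_frame(n); s=[q for q in eyes.silhouettes(n,"blue1_mid")]
    o=eyes.silhouettes(n,"orange_mid")
    print(n,[(round(q["confidence"],2),[int(v) for v in q["location"]],int(q["region"].sum())) for q in s],[(round(q["confidence"],2),[int(v) for v in q["location"]]) for q in o])
    d[n]=(f,s)
d["tcp"]=(current_tool_pos(),current_tcp_rot()); pickle.dump(d,open("d1.pkl","wb"))
from fit import proj
u=proj("side",[.52,.03,.28])[0].astype(int);print(u,proj("top",[.52,.03,.28]))
x=d["side"][0]["frame"][u[1]-50:u[1]+70,u[0]-70:u[0]+70]
y=d["side"][0]["frame"][180:280,225:365]
cv2.imwrite("pics/g2.png",np.hstack([cv2.resize(x,None,fx=4,fy=4,interpolation=cv2.INTER_CUBIC),np.vstack([cv2.resize(z,(240,240)) for z in(y,d["top"][0]["frame"][180:280,205:335])])])[:,:,::-1])
E
```

```text
t8.1 [0.52  0.031 0.279] F [-0.461  0.247 -2.025] q [-0.407  0.166  0.259  1.866 -0.048  1.117  0.983] w0.450 g25.0
side [(0.85, [211, 174], 406), (0.73, [210, 358], 1221), (0.33, [277, 297], 227)] [(0.84, [226, 325]), (0.61, [260, 418])]
top [(0.67, [289, 142], 854), (0.5, [237, 355], 177)] [(0.71, [217, 304])]
[348 195] [[359.533 231.119]]
```

View pics/g2.png

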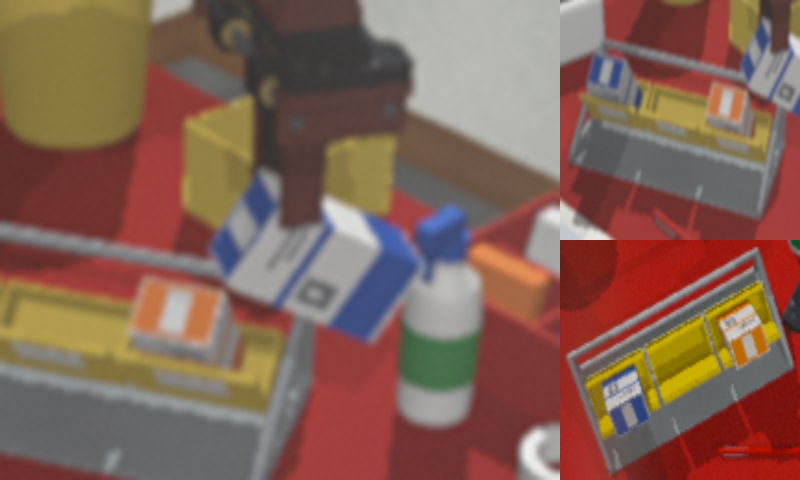

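Orange and the left blue carton are unmoved. The held carton is tilted about 60° in the fingers, its top end (blue-white-blue) on the left at crop (245,230) and its bottom on the right at (385,290). I'll fit its in-hand pose, then look for a reachable tilted-tool placing.

```bash
cat > fit4.py <<'E'
import pickle,cv2,numpy as np,fit
from scipy.spatial.transform import Rotation as R
from scipy.optimize import differential_evolution
from scipy.ndimage import map_coordinates
np.set_printoptions(precision=4,suppress=True)
d=pickle.load(open("d1.pkl","rb")); pos,rot=d["tcp"]; M=R.from_euler('xyz',rot); gp=np.array(pos)-M.apply([0,0,.019])
print("tool x,y",M.apply([[1,0,0],[0,1,0]]))
h=np.array([.02,.028,.052])
V=np.array([[a,b,c] for a in(-1,1) for b in(-1,1) for c in(-1,1)])*h
u=np.linspace(.03,.97,25)[:,None]
G={}
for n in("side","top"):
    g=cv2.GaussianBlur(d[n][0]["frame"].astype(np.float32),(0,0),.8)
    G[n]=np.minimum(sum(np.hypot(cv2.Sobel(g[:,:,k],-1,1,0),cv2.Sobel(g[:,:,k],-1,0,1)) for k in range(3)),450)
def pose(p):
    # carton z in tool frame: angle p0 from -z_tool toward +x_tool ; carton x = -/+ tool y
    B=np.c_[[0,1,0],np.cross([np.sin(p[0]),0,-np.cos(p[0])],[0,1,0]),[np.sin(p[0]),0,-np.cos(p[0])]]
    Q=M*R.from_matrix(B); return gp+M.apply([p[1],0,p[2]]),Q
def cost(p,cams=("side",)):
    c,Q=pose(p); s=0
    for n in cams:
        cam=d[n][0]["xyz"]; pts=[]
        for i in range(8):
            for j in range(i):
                k=i^j
                if bin(k).count('1')!=1: continue
                vis=False
                for ax,bit in((0,4),(1,2),(2,1)):
                    if k==bit: continue
                    nrm=np.zeros(3); nrm[ax]=np.sign(V[i][ax]); 
                    if (cam-(c+Q.apply(nrm*h)))@Q.apply(nrm)>0: vis=True
                if vis: pts.append(V[i]*(1-u)+V[j]*u)
        x=fit.proj(n,c+Q.apply(np.vstack(pts))); s+=map_coordinates(G[n],[x[:,1],x[:,0]],order=1).mean()
    return -s
if __name__=="__main__":
    for sg in(1,-1):
      for cams in(("side",),("side","top")):
        r=differential_evolution(cost,[sorted((sg*.2,sg*2.)),(-.05,.05),(-.04,.05)],args=(cams,),seed=2,popsize=25); c,Q=pose(r.x)
        print(sg,cams,r.x,r.fun,"topdir",Q.as_matrix()[:,2],"toppx",fit.proj("side",c+Q.apply([0,0,.052])),"botpx",fit.proj("side",c+Q.apply([0,0,-.052])))
E
python3 fit4.py; python3 - <<'E'
from h import *
# reachability of tilted tool over tray: carton upright, tool axis rotated by tilt about tray y, coming from -x (tilt>0) or +x side
for y in(-.05,.0):
  for tl in(20,30,40,50,60,70):
    for s in(1,-1):
      a=np.radians(tl)*s; Rt=R.from_euler('z',T[2])
      zt=Rt.apply([np.sin(a),0,-np.cos(a)]); res=[]
      for f in(1,-1):
        yt=Rt.apply([0,f,0]); o=eul(np.c_[np.cross(yt,zt),yt,zt])
        for z in(.06,.2):
          res.append(planner.ik(list(tr(0,y,z)+zt*.019),list(o)) is not None)
      print(y,tl,s,res)
E
```

```text
tool x,y [[-0.8969  0.4423  0.0002]
 [ 0.4423  0.8969  0.    ]]
1 ('side',) [ 1.3604 -0.0201  0.0499] -277.48687744140625 topdir [-0.877   0.4326  0.2091] toppx [[334.9122 205.1309]] botpx [[377.591  207.4584]]
1 ('side', 'top') [ 1.5895 -0.0187  0.0499] -515.5708618164062 topdir [-0.8967  0.4423 -0.0185] toppx [[333.6825 209.8554]] botpx [[377.8642 203.0174]]
-1 ('side',) [-1.7828 -0.0203  0.05  ] -277.5243835449219 topdir [ 0.8767 -0.4324 -0.2106] toppx [[377.6485 207.5028]] botpx [[334.9928 205.1121]]
-1 ('side', 'top') [-1.5485 -0.0188  0.05  ] -515.696044921875 topdir [ 0.8966 -0.4422  0.0221] toppx [[377.9245 202.9587]] botpx [[333.7415 209.9398]]
-0.05 20 1 [True, True, True, True]
-0.05 20 -1 [True, True, True, True]
-0.05 30 1 [True, True, True, True]
-0.05 30 -1 [True, True, True, True]
-0.05 40 1 [True, True, True, True]
-0.05 40 -1 [True, True, True, True]
-0.05 50 1 [True, True, True, True]
-0.05 50 -1 [True, True, True, True]
-0.05 60 1 [False, False, False, False]
-0.05 60 -1 [True, False, True, False]
-0.05 70 1 [False, False, False, False]
-0.05 70 -1 [False, False, False, False]
0.0 20 1 [True, True, True, True]
0.0 20 -1 [True, True, True, True]
0.0 30 1 [True, True, True, True]
0.0 30 -1 [True, True, True, True]
0.0 40 1 [True, True, True, True]
0.0 40 -1 [True, True, True, True]
0.0 50 1 [False, True, False, True]
0.0 50 -1 [True, True, True, True]
0.0 60 1 [False, False, False, False]
0.0 60 -1 [True, False, True, False]
0.0 70 1 [False, False, False, False]
0.0 70 -1 [False, False, False, False]
```

```bash
cat > fit5.py <<'E'
from fit4 import *
m=d["side"][1][1]["region"].astype(np.uint8)
pts=np.argwhere(m)[:,::-1].astype(np.int32); H=cv2.convexHull(pts)[:,0,:]
print("hull crop px",((H-[278,145])*4)[::2].tolist(), cv2.contourArea(H))
t=np.zeros((960,1280),np.uint8); cv2.fillConvexPoly(t,(H*2).astype(np.int32),1)
def iou(p):
    c,Q=pose(p); k=np.zeros_like(t); cv2.fillConvexPoly(k,cv2.convexHull((fit.proj("side",c+Q.apply(V))*2).astype(np.int32)),1)
    return -(k&t).sum()/(k|t).sum()
cand=[]
for sg in(1,-1):
    for tot in (iou, lambda p: iou(p)+cost(p)/1000):
        r=differential_evolution(tot,[sorted((sg*.1,sg*2.2)),(-.06,.06),(-.06,.06)],seed=2,popsize=25); c,Q=pose(r.x)
        print(sg,r.x,r.fun,iou(r.x),cost(r.x),"topdir",Q.as_matrix()[:,2],"corners crop",((fit.proj("side",c+Q.apply(V))-[278,145])*4).astype(int).tolist())
E
python3 fit5.py
```

```text
tool x,y [[-0.8969  0.4423  0.0002]
 [ 0.4423  0.8969  0.    ]]
hull crop px [[420, 268], [396, 304], [368, 336], [352, 332], [224, 276], [212, 240], [260, 172], [352, 204], [400, 232], [420, 264]] 1331.5
1 [ 1.3813  0.0136 -0.0432] 0.0 0.0 -69.7832 topdir [-0.8808  0.4344  0.1886] corners crop [[378, 77], [190, 65], [352, 172], [169, 163], [352, 44], [169, 32], [328, 137], [149, 128]]
1 [ 0.7247 -0.0568 -0.0238] -0.1995713710784912 0.0 -199.57137 topdir [-0.5944  0.2931  0.7489] corners crop [[491, 158], [382, 41], [413, 226], [301, 115], [463, 124], [356, 9], [388, 191], [278, 81]]
-1 [-1.6493 -0.0493 -0.0525] 0.0 0.0 -75.12579 topdir [ 0.8941 -0.441  -0.0786] corners crop [[289, 143], [471, 133], [301, 45], [489, 37], [266, 108], [443, 100], [277, 12], [460, 6]]
-1 [-1.7894 -0.0071 -0.0482] -0.18337666988372803 0.0 -183.37666 topdir [ 0.8755 -0.4318 -0.217 ] corners crop [[206, 147], [387, 161], [231, 49], [416, 67], [186, 112], [362, 127], [209, 16], [390, 34]]fit5.py:8: RuntimeWarning: overflow encountered in scalar negative
  return -(k&t).sum()/(k|t).sum()
```

```bash
sed -i 's/return -(k&t).sum()/return -float((k\&t).sum())/' fit5.py; python3 fit5.py
```

```text
tool x,y [[-0.8969  0.4423  0.0002]
 [ 0.4423  0.8969  0.    ]]
hull crop px [[420, 268], [396, 304], [368, 336], [352, 332], [224, 276], [212, 240], [260, 172], [352, 204], [400, 232], [420, 264]] 1331.5
1 [ 1.0278 -0.0232  0.0568] -0.9531743247983164 -0.9531743247983164 -321.33063 topdir [-0.7678  0.3786  0.5169] corners crop [[429, 263], [282, 200], [375, 341], [228, 283], [404, 228], [260, 165], [352, 304], [208, 246]]
1 [ 1.021  -0.0219  0.0562] -1.2845551420600319 -0.9547527183444405 -329.80243 topdir [-0.7646  0.3771  0.5227] corners crop [[427, 263], [280, 199], [372, 341], [226, 282], [402, 228], [258, 164], [349, 304], [206, 245]]
-1 [-2.1403 -0.022   0.0571] -0.9498421606453876 -0.9498421606453876 -332.45734 topdir [ 0.7552 -0.3724 -0.5394] corners crop [[226, 281], [371, 343], [282, 199], [427, 266], [206, 244], [347, 306], [260, 164], [402, 231]]
-1 [-2.1232 -0.022   0.0564] -1.2843049717554904 -0.953415061295972 -330.88992 topdir [ 0.7634 -0.3765 -0.5249] corners crop [[226, 282], [372, 341], [281, 199], [427, 264], [206, 245], [349, 304], [259, 164], [402, 228]]
```

The fit is good (IoU 0.95): the carton is held by the fingertips at its upper corner, tilted 58.5° relative to the tool. I'll check how far the tool can tilt at that placing.

```bash
cat >> h.py <<'E'
PHI=1.021
def place_tilt(y,zc,tl,x=0.):
    """tool pose from tray -x side so that the held carton (centre tray x,y,zc) leans PHI-tl"""
    Rt=R.from_euler('z',T[2]); zt=Rt.apply([np.sin(tl),0,-np.cos(tl)])
    xt=Rt.apply([np.cos(tl),0,np.sin(tl)])*SX     # tool x
    yt=np.cross(zt,xt); o=eul(np.c_[xt,yt,zt])
    # carton centre relative to TCP in tool frame
    off=np.c_[xt,yt,zt]@np.array([-.022,0,.0562-.019])
    cdir=np.c_[xt,yt,zt]@np.array([np.sin(PHI),0,-np.cos(PHI)])
    return tr(x,y,zc)-off,o,cdir
SX=1
E
python3 - <<'E'
import h
from h import *
p,o,c=place_tilt(-.045,.06,PHI); print("updir",c,"tcp tray",R.from_euler('z',-T[2]).apply(p-[T[0],T[1],0]),p,o)
for y in(-.045,-.02,.0):
  for tl in(40,45,50,53,56,58.5):
    r=[]
    for z in(.06,.08,.1,.15):
      p,o,c=place_tilt(y,z,np.radians(tl)); q=planner.ik(list(p),list(o)); r.append(None if q is None else np.round(q,2).tolist())
    print(y,tl,[x is not None for x in r],r[0])
E
```

```text
updir [ 0. -0.  1.] tcp tray [-0.02  -0.045  0.098] [ 0.509 -0.261  0.098] [ 3.142 -1.021 -0.156]
-0.045 40 [True, True, True, True] [1.29, 0.54, -0.96, 2.32, 2.4, 0.27, 2.77]
-0.045 45 [True, True, True, True] [1.47, 0.71, -1.17, 2.37, 2.43, 0.44, 2.87]
-0.045 50 [False, False, False, True] None
-0.045 53 [False, False, False, False] None
-0.045 56 [False, False, False, False] None
-0.045 58.5 [False, False, False, False] None
-0.02 40 [True, True, True, True] [1.24, 0.53, -0.96, 2.35, 2.39, 0.3, 2.72]
-0.02 45 [False, True, True, True] None
-0.02 50 [False, False, False, False] None
-0.02 53 [False, False, False, False] None
-0.02 56 [False, False, False, False] None
-0.02 58.5 [False, False, False, False] None
0.0 40 [True, True, True, True] [1.19, 0.52, -0.96, 2.36, 2.37, 0.34, 2.68]
0.0 45 [False, False, False, True] None
0.0 50 [False, False, False, False] None
0.0 53 [False, False, False, False] None
0.0 56 [False, False, False, False] None
0.0 58.5 [False, False, False, False] None
```

```bash
python3 - <<'E'
s=open("h.py").read()
s=s.replace("zt=Rt.apply([np.sin(tl),0,-np.cos(tl)])","zt=Rt.apply([SX*np.sin(tl),0,-np.cos(tl)])").replace("xt=Rt.apply([np.cos(tl),0,np.sin(tl)])*SX ","xt=Rt.apply([SX*np.cos(tl),0,np.sin(tl)]) ").replace("\nSX=1","\nSX=-1")
open("h.py","w").write(s)
E
python3 - <<'E'
from h import *
p,o,c=place_tilt(-.045,.06,PHI); print("updir",c,p,o, current_tcp_rot())
for y in(-.045,-.02):
  for tl in(30,40,45,50,55,58.5):
    r=[]
    for z in(.06,.08,.1,.15,.2):
      p,o,c=place_tilt(y,z,np.radians(tl)); q=planner.ik(list(p),list(o)); r.append(None if q is None else np.round(q,2).tolist())
    print(y,tl,[x is not None for x in r],r[0],r[3])
E
```

```text
updir [-0.  0.  1.] [ 0.549 -0.267  0.098] [ 3.142 -1.021  2.986] [ 3.142 -0.     2.683]
-0.045 30 [True, True, True, True, True] [0.06, 0.8, 0.42, 1.48, -0.16, 1.43, 1.91] [0.05, 0.71, 0.43, 1.43, -0.13, 1.57, 1.91]
-0.045 40 [True, True, True, True, True] [0.07, 0.92, 0.42, 1.33, -0.14, 1.63, 1.91] [0.06, 0.83, 0.43, 1.28, -0.11, 1.76, 1.91]
-0.045 45 [True, True, True, True, False] [0.08, 0.98, 0.42, 1.25, -0.13, 1.73, 1.91] [0.07, 0.89, 0.43, 1.21, -0.1, 1.85, 1.92]
-0.045 50 [True, True, True, False, False] [0.09, 1.05, 0.42, 1.17, -0.12, 1.83, 1.91] None
-0.045 55 [False, False, False, False, False] None None
-0.045 58.5 [False, False, False, False, False] None None
-0.02 30 [True, True, True, True, True] [0.03, 0.79, 0.41, 1.5, -0.17, 1.42, 1.88] [0.02, 0.69, 0.42, 1.44, -0.13, 1.57, 1.87]
-0.02 40 [True, True, True, True, True] [0.04, 0.91, 0.41, 1.34, -0.15, 1.63, 1.88] [0.04, 0.82, 0.42, 1.3, -0.12, 1.76, 1.88]
-0.02 45 [True, True, True, True, False] [0.05, 0.97, 0.41, 1.27, -0.15, 1.73, 1.88] [0.05, 0.88, 0.42, 1.23, -0.11, 1.85, 1.88]
-0.02 50 [True, True, True, False, False] [0.06, 1.04, 0.41, 1.19, -0.14, 1.83, 1.88] None
-0.02 55 [False, False, False, False, False] None None
-0.02 58.5 [False, False, False, False, False] None None
```

```bash
cat > go1.py <<'E'
from h import *
import pickle
p,o,c=place_tilt(-.045,.16,np.radians(42),-.006)
line(p+[0,0,.04],.22,o); stat("hover")
d={}
for n in("side","top"):
    f=eyes.grab_frame(n); d[n]=(f,eyes.silhouettes(n,"blue1_mid"))
    print(n,[(round(q["confidence"],2),[int(v) for v in q["location"]],int(q["region"].sum())) for q in d[n][1]])
d["tcp"]=(current_tool_pos(),current_tcp_rot()); pickle.dump(d,open("d2.pkl","wb"))
from fit import proj
for n in d:
    if n!="tcp": print(n,proj(n,tr(-.006,-.045,.20)))
E
python3 go1.py
```

```text
hover t9.9 [ 0.532 -0.263  0.243] F [-0.71   0.57  -1.791] q [ 0.116  0.783  0.34   1.234 -0.045  1.867  1.869] w0.452 g25.0
side [(0.64, [287, 454], 1654)]
top [(0.88, [286, 142], 849), (0.65, [245, 399], 1020), (0.2, [240, 402], 490)]
side [[454.724 289.512]]
top [[466.91  247.537]]
```

```bash
sed -e 's/d1.pkl/d2.pkl/' fit4.py > fit4b.py; python3 - <<'E'
from fit4b import *
m=d["side"][1][0]["region"].astype(np.uint8)
n_,lab,st,_=cv2.connectedComponentsWithStats(m); print(st[1:])
H=cv2.convexHull(np.argwhere(lab==1+st[1:,4].argmax())[:,::-1].astype(np.int32))[:,0,:]; print(cv2.contourArea(H))
t=np.zeros((960,1280),np.uint8); cv2.fillConvexPoly(t,(H*2+1).astype(np.int32),1)
def iou(p):
    c,Q=pose(p); k=np.zeros_like(t); cv2.fillConvexPoly(k,cv2.convexHull((fit.proj("side",c+Q.apply(V))*2+1).astype(np.int32)),1)
    return -float((k&t).sum())/float((k|t).sum())
print("pred",iou([1.021,-.022,.0562]),cost([1.021,-.022,.0562]))
for tot in(iou,lambda p:iou(p)+cost(p)/1000):
    r=differential_evolution(tot,[(.6,1.5),(-.05,.02),(.02,.08)],seed=2,popsize=25);c,Q=pose(r.x)
    print(r.x,r.fun,iou(r.x),cost(r.x),c,Q.as_matrix()[:,2])
E
```

```text
tool x,y [[-0.7352  0.1146  0.6681]
 [ 0.1543  0.988   0.0003]]
[[ 435  259   39   59 1654]]
1640.0
pred -0.9370541334452371 -335.64703
[ 1.0666 -0.02    0.0553] -0.9520958083832335 -0.9520958083832335 -342.94003 [ 0.5226 -0.2622  0.2027] [-0.3248  0.0505  0.9444]
[ 1.0491 -0.0203  0.0561] -1.2957094 -0.9498009101251422 -345.90848 [ 0.5223 -0.2622  0.202 ] [-0.3085  0.0479  0.95  ]
```

```bash
sed -i 's/^PHI=.*/PHI=1.045/; s/-.022,0,.0562-.019/-.0202,0,.0558-.019/' h.py
cat > go2.py <<'E'
from h import *
tl=np.radians(49.5)
f0=np.array(current_wrist_force())
p,o,c=place_tilt(-.045,.100,tl,-.007); print(c)
line(p,.15,o); stat("in")
f0=np.array(current_wrist_force()); hit=None
for z in np.r_[.085,.075,.068,np.arange(.066,.050,-.002)]:
    p,_,_=place_tilt(-.045,z,tl,-.007); line(p,.06 if z>.07 else .03)
    f=np.array(current_wrist_force())-f0; print("%.3f"%z,f)
    if np.abs(f).max()>3: hit=z; break
stat("down")
E
python3 go2.py
```

```text
[-0.178  0.028  0.984]
in t10.9 [ 0.537 -0.266  0.14 ] F [-0.409  0.951 -0.838] q [ 0.13   0.971  0.324  1.187 -0.055  1.857  1.86 ] w0.452 g25.0
0.085 [ 0.236 -1.3   -1.099]
0.075 [ 0.11  -1.07  -1.288]
0.068 [ 0.091 -1.012 -1.506]
0.066 [ 0.651 -0.744 -0.876]
0.064 [-0.199 -1.576 -1.564]
0.062 [ 0.432 -1.184 -0.463]
0.060 [3.342 0.119 7.791]
down t13.0 [ 0.537 -0.265  0.101] F [2.933 1.07  6.953] q [ 0.133  1.014  0.316  1.194 -0.064  1.809  1.853] w0.452 g25.0
```

Contact came at the predicted floor height. Next I'll swing it upright about its lower edge.

```bash
cat > go3.py <<'E'
from h import *
eoat.set_gripper(0,10); stat("soft")
p0=np.array(current_tool_pos()); L=np.radians(10.5)
g=lambda a:np.array([.0555*np.cos(a)-.095*np.sin(a),.095*np.cos(a)+.0555*np.sin(a)])
for a in np.linspace(L,-.01,9)[1:]:
    dx,dz=g(a)-g(L); line(p0+R.from_euler('z',T[2]).apply([dx,0,dz]),.03)
    f=np.array(current_wrist_force()); print("%.3f"%a,f)
    if np.abs(f).max()>25: print("stop"); break
stat("end")
E
python3 go3.py; cat > snap.py <<'E'
import sys,pickle
from h import *
d={}
for n in("side","top"):
    f=eyes.grab_frame(n); d[n]=(f,{l:eyes.silhouettes(n,l) for l in("blue1_mid","row_mid","orange_mid")})
    for l in d[n][1]: print(n,l,[(round(q["confidence"],2),[int(v) for v in q["location"]],int(q["region"].sum())) for q in d[n][1][l]])
pickle.dump(d,open(sys.argv[1],"wb"))
E
python3 snap.py d3.pkl; python3 -c "
from h import *
from fit import proj
print(proj('side',tr(0,-.045,.108)),proj('top',tr(0,-.045,.108)))"
```

```text
soft t13.2 [ 0.537 -0.265  0.101] F [2.789 0.27  5.908] q [ 0.133  1.014  0.316  1.194 -0.065  1.808  1.853] w0.457 g10.0
0.159 [ 2.771 -0.098  5.009]
0.135 [2.555 0.438 6.065]
0.111 [2.531 0.24  5.446]
0.087 [2.252 0.566 5.279]
0.062 [2.509 0.357 6.347]
0.038 [2.505 1.745 5.376]
0.014 [3.081 0.33  5.551]
-0.010 [0.46  1.269 9.493]
end t15.2 [ 0.556 -0.268  0.092] F [0.46  1.269 9.493] q [ 0.139  1.056  0.315  1.125 -0.074  1.839  1.85 ] w0.455 g10.0
side blue1_mid [(0.96, [334, 445], 1287), (0.69, [210, 164], 678)]
side row_mid [(0.94, [350, 471], 1056)]
side orange_mid [(0.91, [227, 324], 512)]
top blue1_mid [(0.93, [287, 145], 795)]
top row_mid [(0.7, [259, 475], 539)]
top orange_mid [(0.74, [214, 304], 509)]
[[449.427 322.703]] [[457.348 251.278]]
```

Force behaviour fits flat seating (Fz jumped at the end). I'll release, back off along the tool axis, and check the standing carton's tilt numerically.

```bash
cat > go4.py <<'E'
from h import *
eoat.set_gripper(.62); stat("open")
M=R.from_euler('xyz',current_tcp_rot()).as_matrix(); p=np.array(current_tool_pos())
line(p-M[:,2]*.05+[0,0,.03],.1); line(p-M[:,2]*.05+[0,0,.12],.2)
ctrl.sleep(.2); stat("away")
E
python3 go4.py; python3 snap.py d4.pkl; cat > fit6.py <<'E'
import sys,pickle,cv2,numpy as np,fit
from h import T,tr
from scipy.spatial.transform import Rotation as R
from scipy.optimize import differential_evolution
from scipy.ndimage import map_coordinates
np.set_printoptions(precision=4,suppress=True)
d=pickle.load(open(sys.argv[1],"rb")); y0=float(sys.argv[2])
cams=sys.argv[3].split(",")
h=np.array([.02,.028,.052]); V=np.array([[a,b,c] for a in(-1,1) for b in(-1,1) for c in(-1,1)])*h
G={}
for n in cams:
    g=cv2.GaussianBlur(d[n][0]["frame"].astype(np.float32),(0,0),.8)
    G[n]=np.minimum(sum(np.hypot(cv2.Sobel(g[:,:,k],-1,1,0),cv2.Sobel(g[:,:,k],-1,0,1)) for k in range(3)),450)
u=np.linspace(0,1,25)[:,None]
# local carton x->tray y ; edges: top face + upright edges facing the camera (upper half)
def pts(p):
    Q=R.from_euler('z',T[2])*R.from_euler('xyz',[p[3],p[4],np.pi/2+p[2]])
    P=tr(p[0],p[1],.056)+Q.apply(V)
    E=[(1,3),(3,7),(7,5),(5,1)]; 
    q=[P[a]*(1-u)+P[b]*u for a,b in E]
    q+=[P[b]*(1-u*.5)+P[b-1]*u*.5 for b in (3,7)]  # tray -x edges (local +y)
    return np.vstack(q)
def cost(p): 
    s=0
    for n in cams:
        x=fit.proj(n,pts(p))-.25; s+=map_coordinates(G[n],[x[:,1],x[:,0]],order=1).mean()
    return -s
r=differential_evolution(cost,[(-.012,.012),(y0-.02,y0+.02),(-.15,.15),(-.2,.2),(-.2,.2)],seed=3,popsize=20)
print("x y yaw tiltx tilty",r.x,r.fun)
E
python3 fit6.py d4.pkl -.045 side,top; python3 fit6.py d4.pkl -.111 side,top
```

```text
open t16.1 [ 0.556 -0.268  0.091] F [0.306 0.202 0.942] q [ 0.139  1.056  0.315  1.126 -0.074  1.836  1.85 ] w0.618 g0.0
side blue1_mid [(0.81, [210, 163], 636), (0.62, [333, 448], 1262)]
side row_mid [(0.61, [351, 470], 1058), (0.45, [305, 406], 739)]
side orange_mid [(0.69, [227, 322], 505)]
top blue1_mid [(0.82, [288, 144], 819)]
top row_mid [(0.95, [256, 476], 525)]
top orange_mid [(0.59, [217, 302], 503)]
x y yaw tiltx tilty [ 0.0038 -0.0484 -0.103   0.0539  0.1466] -658.2597045898438
x y yaw tiltx tilty [ 0.0005 -0.1101 -0.0041  0.0558  0.0758] -782.1827392578125Traceback (most recent call last):
  File "go4.py", line 4, in <module>
    line(p-M[:,2]*.05+[0,0,.03],.1); line(p-M[:,2]*.05+[0,0,.12],.2)
    ~~~~^^^^^^^^^^^^^^^^^^^^^^^^^^^
  File "h.py", line 16, in line
    ctrl.line_to(list(map(float,p)),speed,None if ori is None else list(map(float,ori)))
    ~~~~~~~~~~~~^^^^^^^^^^^^^^^^^^^^^^^^^^^^^^^^^^^^^^^^^^^^^^^^^^^^^^^^^^^^^^^^^^^^^^^^
station.PlanningError: the arm cannot follow that straight line within its joint ranges
```

```bash
cat > go4.py <<'E'
from h import *
p=np.array(current_tool_pos()); ex=R.from_euler('z',T[2]).apply([1,0,0])
def ori(t): return place_tilt(0,.1,np.radians(t))[1]
for t,dx,dz in((44,.04,.025),(40,.04,.02),(35,.03,.0)):
    try: line(p+ex*dx+[0,0,dz],.1,ori(t)); print("ok",t,dx,dz); break
    except ctrl.PlanningError: pass
p=np.array(current_tool_pos()); line(p+[0,0,.1],.15,ori(25))
ctrl.sleep(.2); stat("away")
E
python3 go4.py; python3 snap.py d4.pkl; python3 fit6.py d4.pkl -.045 side,top; python3 fit6.py d4.pkl -.111 side,top;python3 fit6.py d4.pkl -.045 side
```

```text
ok 44 0.04 0.025
away t18.1 [ 0.596 -0.274  0.215] F [ 0.539 -0.458  0.854] q [ 0.123  0.731  0.322  1.264 -0.105  1.605  1.849] w0.625 g0.0
side blue1_mid [(0.92, [333, 446], 1305)]
side row_mid [(0.84, [351, 468], 1000)]
side orange_mid [(0.93, [224, 324], 530)]
top blue1_mid [(0.73, [288, 142], 885)]
top row_mid []
top orange_mid [(0.96, [218, 305], 509)]
x y yaw tiltx tilty [ 0.0061 -0.0449 -0.061   0.0329  0.0905] -419.64032
x y yaw tiltx tilty [-0.0041 -0.1112  0.0088  0.1264 -0.1956] -487.64495849609375
x y yaw tiltx tilty [ 0.006  -0.0443 -0.0632  0.0321  0.0674] -378.54642
```

```bash
cat >> h.py <<'E'
def grasp(i,al,s,f=1):
    """tool tilted al (deg) from vertical in the rack x-z plane, carton shifted s along its axis"""
    M=(R.from_euler('z',YAW)*R.from_euler('y',-np.radians(al))).as_matrix()
    g=cart(i)+cz*(.018+s)
    return g-M[:,2]*.019, eul(np.c_[-f*M[:,0],f*M[:,1],-M[:,2]])
E
python3 - <<'E'
from h import *
for f in(1,-1):
  for al in(35,28,22,15,8):
    r=[]
    for s in(0,.05,.1,.14):
      p,o=grasp(1,al,s,f);q=planner.ik(list(p),list(o)); r.append(q)
    print(f,al,[x is not None for x in r],*[np.round(x,2).tolist() for x in (r[0],r[2]) if x is not None])
E
```

```text
1 35 [True, True, True, True] [-0.65, 0.4, -0.21, 2.31, 2.15, 0.29, -0.81] [-0.51, 0.16, -0.39, 2.37, 1.42, 0.26, -0.11]
1 28 [True, True, True, True] [-0.69, 0.39, -0.13, 2.23, 1.33, 0.18, 0.02] [-0.81, 0.15, -0.04, 2.3, 0.6, 0.27, 0.71]
1 22 [True, True, True, True] [-0.81, 0.4, 0.03, 2.17, 0.39, 0.22, 0.95] [-0.59, 0.18, -0.25, 2.22, 0.4, 0.41, 0.93]
1 15 [True, True, True, True] [-0.78, 0.42, 0.02, 2.08, 0.14, 0.39, 1.21] [-0.65, 0.21, -0.16, 2.14, 0.2, 0.55, 1.14]
1 8 [True, True, True, True] [-0.75, 0.46, 0.0, 1.99, 0.05, 0.56, 1.31] [-0.69, 0.26, -0.09, 2.05, 0.09, 0.7, 1.25]
-1 35 [True, True, False, True] [0.13, 0.72, -1.18, 2.26, 1.83, 0.78, 2.91]
-1 28 [False, True, True, True] [-1.23, 0.14, 0.43, 2.33, 0.35, 0.22, -2.19]
-1 22 [True, True, True, True] [-1.39, 0.51, 0.76, 2.21, -1.03, 0.3, -0.84] [-1.14, 0.17, 0.36, 2.25, 0.12, 0.36, -1.94]
-1 15 [True, True, True, True] [-1.24, 0.49, 0.6, 2.11, -0.56, 0.41, -1.28] [-1.09, 0.21, 0.33, 2.16, -0.01, 0.53, -1.81]
-1 8 [True, True, True, True] [-1.24, 0.54, 0.64, 2.02, -0.53, 0.6, -1.3] [-1.18, 0.27, 0.47, 2.08, -0.15, 0.69, -1.66]
```

```bash
cat > pick2.py <<'E'
from h import *
AL=20
p=np.array(current_tool_pos()); line(p+[-.03,0,.1],.2)
p,o=grasp(1,AL,.14); ctrl.movep(list(p+[0,0,.05]),list(o)); stat("pre")
eoat.set_gripper(.84,30)
R_=np.array(current_tcp_rot()); e=(R.from_euler('xyz',o).inv()*R.from_euler('xyz',R_)).magnitude(); assert e<.03,e
line(p,.15); line(grasp(1,AL,.03)[0],.12)
f0=np.array(current_wrist_force())
for s in(.02,.01,0):
    line(grasp(1,AL,s)[0],.05); f=np.array(current_wrist_force())-f0; print(s,f); assert np.abs(f).max()<8
eoat.set_gripper(0,30); stat("grip")
line(grasp(1,AL,.03)[0],.06); stat("lift")
line(grasp(1,AL,.13)[0],.15); stat("up")
E
python3 pick2.py
```

```text
pre t21.4 [0.414 0.308 0.244] F [ 0.342 -0.144 -0.145] q [-0.546  0.032 -0.285  2.145  0.186  0.639  1.14 ] w0.619 g0.0
0.02 [-0.607 -0.415  1.106]
0.01 [-0.207  0.073  1.34 ]
0 [-0.63   0.278 -0.064]
grip t24.9 [0.482 0.349 0.079] F [-1.006  0.04   0.847] q [-0.662  0.405 -0.142  2.136  0.499  0.298  0.863] w0.637 g30.0
lift t25.6 [0.467 0.34  0.104] F [-0.489  0.433 -0.707] q [-0.634  0.341 -0.182  2.158  0.463  0.341  0.893] w0.636 g30.0
up t26.4 [0.418 0.311 0.185] F [-0.024  0.211 -2.136] q [-0.555  0.126 -0.288  2.203  0.29   0.502  1.034] w0.635 g30.0
```

```bash
cat > place2.py <<'E'
from h import *
Y=.010; psi=T[2]-np.pi/2
M=(R.from_euler('z',psi)*R.from_euler('y',np.radians(15))).as_matrix(); o=eul(np.c_[-M[:,0],M[:,1],-M[:,2]])
P=lambda z:tr(0,Y,z+.018)-M[:,2]*.019
p=np.array(current_tool_pos()); line(p+[0,0,.1],.2)
ctrl.movep(list(P(.22)),list(o)); stat("over")
line(P(.10),.15); ctrl.sleep(.2); f0=np.array(current_wrist_force()); stat("in")
line(P(.07),.08)
for z in np.arange(.066,.044,-.0015):
    line(P(z),.03); f=np.array(current_wrist_force())-f0; print("%.4f"%z,f)
    if np.abs(f).max()>4: break
stat("down")
E
python3 place2.py; python3 snap.py d5.pkl
```

```text
over t29.0 [ 0.539 -0.203  0.22 ] F [ 0.721 -0.298 -1.266] q [ 0.004  0.4    0.519  1.784 -0.488  1.148  0.58 ] w0.637 g30.0
in t30.1 [ 0.539 -0.205  0.101] F [ 0.001 -0.606 -1.47 ] q [ 0.065  0.548  0.452  1.875 -0.604  0.945  0.717] w0.637 g30.0
0.0660 [0.681 0.653 0.755]
0.0645 [-0.348  0.482 -0.303]
0.0630 [0.098 1.081 0.604]
0.0615 [-1.207  0.791  5.919]
down t31.7 [ 0.539 -0.205  0.062] F [-1.206  0.185  4.449] q [ 0.09   0.602  0.421  1.892 -0.647  0.884  0.763] w0.633 g30.0
side blue1_mid [(0.67, [337, 444], 1321)]
side row_mid [(0.97, [350, 468], 1036)]
side orange_mid [(0.96, [226, 324], 494), (0.57, [348, 471], 1066)]
top blue1_mid [(0.71, [287, 143], 813)]
top row_mid []
top orange_mid [(0.92, [218, 305], 545)]
```

```bash
cat > press.py <<'E'
from h import *
eoat.set_gripper(0,6); ctrl.sleep(.1); stat("soft")
p=np.array(current_tool_pos())
for k in range(1,6):
    line(p-[0,0,.001*k],.02); f=np.array(current_wrist_force()); print(k,f)
    if abs(f[2])>9: break
stat("pressed")
E
python3 press.py; python3 snap.py d6.pkl; python3 fit6.py d6.pkl .01 side; python3 fit6.py d6.pkl -.045 side
```

```text
soft t32.4 [ 0.539 -0.205  0.062] F [-0.155 -0.839  5.358] q [ 0.089  0.602  0.421  1.892 -0.647  0.884  0.763] w0.639 g6.0
1 [-1.446  0.203  6.074]
2 [-2.299  0.801  6.709]
3 [-3.039  0.301  7.264]
4 [-2.228 -1.134  5.944]
5 [-3.254 -1.353  6.219]
pressed t33.7 [ 0.539 -0.205  0.058] F [-3.254 -1.353  6.219] q [ 0.093  0.609  0.418  1.893 -0.651  0.877  0.768] w0.640 g6.0
side blue1_mid [(0.78, [333, 446], 1369)]
side row_mid [(0.67, [351, 469], 1024)]
side orange_mid [(0.86, [227, 323], 488)]
top blue1_mid [(0.66, [244, 404], 479), (0.62, [289, 143], 845)]
top row_mid []
top orange_mid [(0.63, [217, 302], 547), (0.47, [231, 266], 4928), (0.43, [273, 370], 767)]
x y yaw tiltx tilty [-0.011  -0.0095 -0.0749  0.1036 -0.1752] -238.58464
x y yaw tiltx tilty [ 0.0028 -0.0447 -0.031   0.0737  0.0295] -338.3412
```

```bash
python3 - <<'E'
from h import *
import cv2
eoat.set_gripper(.8); p=np.array(current_tool_pos()); M=R.from_euler('xyz',current_tcp_rot()).as_matrix()
line(p-M[:,2]*.10,.12); p=np.array(current_tool_pos())
o=down(T[2]-np.pi/2,1); line(tr(.0,.17,.24),.25,o); stat("away")
a=eyes.grab_frame("side")["frame"][260:400,360:510]; b=eyes.grab_frame("top")["frame"][215:285,370:500]
im=np.hstack([cv2.resize(a,(428,400),interpolation=cv2.INTER_CUBIC),cv2.resize(b,(372,400),interpolation=cv2.INTER_CUBIC)])
cv2.imwrite("pics/f1.png",im[:,:,::-1])
E
python3 snap.py d7.pkl
```

```text
away t36.5 [ 0.562 -0.053  0.239] F [ 0.301  0.374 -0.167] q [-0.478  0.308  0.576  1.835 -0.19   1.055  0.014] w0.800 g0.0
side blue1_mid [(0.78, [332, 448], 1273), (0.76, [211, 178], 225)]
side row_mid [(0.86, [351, 470], 996), (0.5, [306, 404], 665)]
side orange_mid [(0.76, [226, 326], 470)]
top blue1_mid [(0.81, [252, 456], 507), (0.61, [288, 144], 791)]
top row_mid [(0.67, [260, 476], 478)]
top orange_mid [(0.68, [217, 305], 491)]
```

View pics/f1.png

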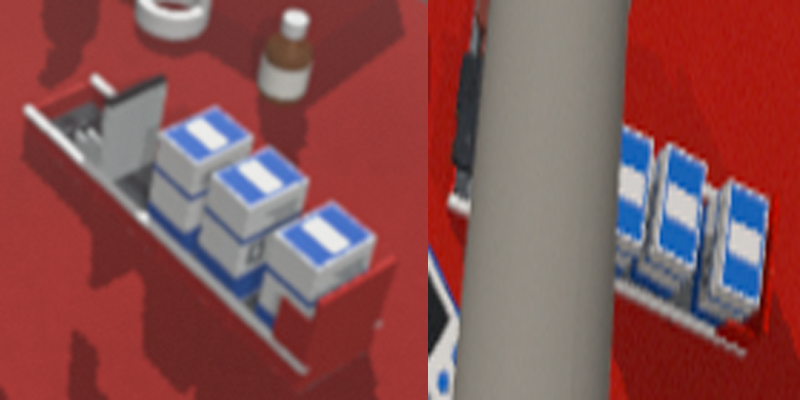

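All three cartons stand in the tray (side crop at (205,165), (258,205) and (323,250)), with the follower upright behind them at (135,130). Now I'll push the follower.

```bash
cat > push.py <<'E'
from h import *
eoat.set_gripper(0,10)
ey=R.from_euler('z',T[2]).apply([0,1,0])
z=.072; line(tr(0,.135,.16),.2); line(tr(0,.135,z),.12); ctrl.sleep(.2)
f0=np.array(current_wrist_force()); stat("behind")
y=.135; hist=[]
while y>-.012:
    y-=.006 if y>.02 else .001
    line(tr(0,y,z),.06 if y>.02 else .03)
    f=(np.array(current_wrist_force())-f0)@ey; hist.append((round(y,3),round(float(f),1)))
    if abs(f)>16: break
print(hist); stat("end")
E
python3 push.py
```

```text
behind t39.8 [ 0.558 -0.086  0.073] F [-0.032  0.39   0.537] q [-0.322  0.528  0.476  1.972 -0.357  0.723  0.214] w0.007 g0.0
[(0.129, -0.6), (0.123, -0.2), (0.117, -1.3), (0.111, -0.1), (0.105, -0.6), (0.099, -0.7), (0.093, -0.2), (0.087, -0.0), (0.081, -0.7), (0.075, -0.5), (0.069, -1.4), (0.063, -0.2), (0.057, -0.2), (0.051, -0.8), (0.045, -0.3), (0.039, -1.2), (0.033, 0.1), (0.027, 1.1), (0.021, 0.8), (0.015, 1.6), (0.014, 3.3), (0.013, 2.9), (0.012, 3.2), (0.011, 3.3), (0.01, 2.9), (0.009, 4.3), (0.008, 3.4), (0.007, 3.7), (0.006, 4.8), (0.005, 4.0), (0.004, 4.2), (0.003, 3.4), (0.002, 4.6), (0.001, 4.6), (-0.0, 5.9), (-0.001, 8.2), (-0.002, 11.3), (-0.003, 11.5), (-0.004, 14.8), (-0.005, 16.2)]
end t49.9 [ 0.536 -0.219  0.072] F [ 1.3   16.603  6.203] q [-0.069  0.55   0.467  1.932 -0.364  0.746  0.459] w0.003 g8.7
```

```bash
python3 - <<'E'
from h import *
line(tr(0,.035,.072),.1); line(tr(0,.035,.18),.2); line(tr(-.0,.20,.30),.3); ctrl.sleep(.2); stat()
E
python3 snap.py d8.pkl; for y in -.12 -.08 -.04; do python3 fit6.py d8.pkl $y side,top; done
python3 - <<'E'
from h import *; import pickle
from fit import proj
from scipy.optimize import least_squares
d=pickle.load(open("d8.pkl","rb"))
# black plate edge: expected when packed (mid of the edge y=-.0155..) vs dark pixels
import cv2
for n in("side","top"):
    g=d[n][0]["frame"].astype(int); dark=(g.max(2)<75).astype(np.uint8)
    b=[]
    for y in np.arange(-.06,.1,.001):
        q=proj(n,np.array([tr(x,y,.096) for x in np.linspace(-.026,.026,15)])).round().astype(int); b.append((dark[q[:,1],q[:,0]].mean(),round(y,3)))
    print(n,[t for t in b if t[0]>.6])
E
```

```text
t52.1 [ 0.566 -0.024  0.299] F [-0.089  0.144  0.295] q [-0.514  0.252  0.547  1.752 -0.14   1.179 -0.086] w0.007 g0.0
side blue1_mid [(0.82, [215, 178], 272), (0.73, [340, 452], 941)]
side row_mid [(0.8, [346, 474], 778)]
side orange_mid [(0.85, [225, 321], 509), (0.53, [258, 418], 475)]
top blue1_mid [(0.71, [252, 468], 367), (0.64, [288, 144], 792)]
top row_mid [(0.8, [259, 480], 369)]
top orange_mid [(0.75, [218, 304], 489), (0.22, [170, 339], 413)]
x y yaw tiltx tilty [-0.0027 -0.1133 -0.0668  0.1181 -0.1996] -743.8428
x y yaw tiltx tilty [ 0.002  -0.074   0.037   0.0713  0.0184] -692.41406
x y yaw tiltx tilty [-0.0029 -0.0343  0.0521  0.1168  0.0046] -743.4326782226562
side []
top [(np.float64(0.6666666666666666), np.float64(-0.017)), (np.float64(1.0), np.float64(-0.016)), (np.float64(1.0), np.float64(-0.015)), (np.float64(1.0), np.float64(-0.014)), (np.float64(1.0), np.float64(-0.013)), (np.float64(1.0), np.float64(-0.012)), (np.float64(0.8), np.float64(-0.011)), (np.float64(0.6666666666666666), np.float64(0.011))]
```

```bash
python3 -c "
from h import *
stat(); print(order.sign_off())"
```

```text
t52.5 [ 0.567 -0.022  0.3  ] F [-0.279 -0.644 -0.739] q [-0.516  0.251  0.546  1.75  -0.14   1.179 -0.087] w0.006 g0.0
the job is handed in; nothing more can be done
None
```

I handed the job in at 52.5 s, with no verdict returned: both blue cartons stand in the tray and the follower is pushed up snug (estimated stop 0.119), though my script's first reach hit the middle carton at up to about 32 N per axis (about 41 N in all, against the 40 N limit if the arm or gripper body took it).

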